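Unlock the sample carousel and hold the stoppered bottle at the reader

TASK

Unlock the bottle carousel: lift the locking link straight up off its two pegs and set it down gently, released, inside the empty white tray. Then turn the carousel by its tall handle post until the one narrow-necked bottle with the ball stopper stands squarely in front of the code reader's window, and hold the turntable still there; a spring turns it back when let go, so finish while still holding it. Leave all bottles and jars standing in their wells and do not disturb the other things on the bench.

Things in the scene. Friction and masses are not known exactly. Their poses are not given: they have to be found in the camera images.
- stand: fixed white base of the carousel, 310 x 250 mm, 36 mm high. Origin: on the vertical turning axis, at bench height. Its -x points to the code reader: a white box 70 mm wide, from 130 to 170 mm off the axis, up to 113 mm above the bench, black window facing the axis. Position and yaw vary.
- carousel: aluminium turntable, 236 mm diameter, top 46 mm above the bench, origin on the axis. At the start (home) its yaw is the stand's. Unlocked, it turns up to 2.2 rad either way about the vertical against a spring of 0.1 N m/rad and goes home if let go. Four wells (49 mm wide, 12 mm high) 78 mm from the axis, at home -100, -50, 50, 100 degrees from the reader; bottle and jars shuffled among them.
- lock_peg (a point): foot of the fixed lock peg (10 mm thick, 46 to 66 mm above the bench) on the stand, 140 mm from the axis, at 35 degrees from the stand's +x towards its +y. A like peg stands on the turntable 104 mm from the axis, in line with it when home.
- handle_grip (a point): grip point of the carousel's handle post: a black upright round sleeve, 22 mm diameter, spinning freely on a pin fixed to the turntable 80 mm from the axis, at home -35 degrees from the stand's +x (towards its -y). This point is 153 mm above the bench; the sleeve spans 123 to 175 mm, higher than all bottles. It follows an 80 mm circle round the axis as the carousel turns.
- link_grip (a point): point on the upright square grip bar (14 x 14 mm) of the loose steel locking link, about 90 g. The bar stands 56 mm tall on the middle of a flat plate 72 x 30 x 8 mm (long along x). Point: on the bar's centre line, 45 mm above the plate's underside, 19 mm below the bar's top, 91 mm above the bench at the start. Two 17 mm holes, 18 mm either side, sit over the lock pegs.
- link: the same locking link; origin at the centre of the plate's underside, x along the plate. The pegs reach 20 mm up through the plate from its underside, so it must rise over 20 mm to come free.
- bottle_mid (a point): middle, half-way up, of the wanted bottle: amber, 40 mm diameter, 77 mm tall, with a narrow neck and a 22 mm ball stopper; stands loose in a well, middle 84 mm and top 123 mm above the bench.
- bottle: the same bottle, origin at the centre of its underside (46 mm above the bench).
- read_spot (a point): the place of the bottle's axis when it stands squarely in front of the reader's window: 78 mm from the turning axis towards the reader, 80 mm above the bench. Fixed to the stand.
- tray: fixed open white plastic tray, 170 (its x) x 150 (its y) mm outside, walls 4 mm thick and 28 mm high, floor about 4 mm thick; origin at the centre of its underside. To the left or to the right of the carousel; a tube rack takes the other side.
- jar1: plain amber jar with a wide flat cap, 40 mm diameter, 55 mm tall, loose in a carousel well; origin under its centre. Not wanted.
- jar2: a second jar, the same as jar1.
- jar3: a third jar, the same as jar1.
- wash_bottle: bystander: upright white bottle, 60 mm diameter, 150 mm tall, beyond the carousel on the right; origin under its centre.
- solvent: bystander: closed glass jar, 64 mm diameter, 110 mm tall, beyond the carousel on the left; origin under its centre.
Things that resemble listed ones, but are neither listed nor needed, are in the scene too. There is more than one size of the link; the job needs the middle-sized.

How it is judged (in metres and radians):
On the way, in this order (a step that is already met when the one before it is completed fails the run):
1. the link is lifted clear up off both pegs in the gripper (z of link_grip in the frame of stand above 0.116 m and contact force between the fingers and link above 0.3 N), for 0.1 s.
2. the link lies released and at rest in the tray (x of link_grip in the frame of tray between -0.085 and 0.085 m and y of link_grip in the frame of tray between -0.075 and 0.075 m and z of link_grip in the frame of tray below 0.062 m and contact force between the fingers and link below 0.1 N and linear speed of link below 0.05 m/s), for 0.2 s.
At the end, for the whole second after the job is handed in: Stoppered bottle's axis within 11 mm of the read spot, turntable still (under 0.06 rad/s), fingers bearing on it or its handle with over 0.5 N; bottle and jars upright (0.2 rad) and seated in their wells (7 mm); link released, at rest, inside the tray (all of step 2 and horizontal distance between bottle_mid and read_spot below 0.011 m and angular speed of carousel below 0.06 rad/s and contact force between the fingers and carousel above 0.5 N and angle between each of bottle, jar1, jar2, jar3's own z axis and vertical below 0.2 rad and z of bottle in the frame of stand between 0.04 and 0.053 m and z of jar1 in the frame of stand between 0.04 and 0.053 m and z of jar2 in the frame of stand between 0.04 and 0.053 m and z of jar3 in the frame of stand between 0.04 and 0.053 m); the arm keeps its last pose, push and grip.
It fails at once if a bottle or jar is tipped (over 0.35 rad) or lifted (over 12 mm) out of its well (angle between any of bottle, jar1, jar2, jar3's own z axis and vertical above 0.35 rad or z of any of bottle, jar1, jar2, jar3 in the frame of stand above 0.058 m).
It fails at once if the link is dropped or thrown (faster than 0.8 m/s out of the fingers) (linear speed of link above 0.8 m/s and contact force between the fingers and link below 0.1 N).
It fails at once if a bystander on the bench is moved by more than 40 mm (distance of any of wash_bottle, solvent from where it was at the start of the episode above 0.04 m).
It also fails if it takes over 66 s, if anything falls off the work surface, if the arm or the gripper's body presses on something with over 40 N, if the wrist force passes 120 N, or if a joint passes its speed limit or range.

ROBOT

A 6-joint arm with a two-finger parallel gripper is mounted at the origin on the work surface. World frame = base frame: x ahead of the robot, y to its left, z up, the work surface at z = 0. Lengths are in mm, angles in degrees, forces in N, time in s.
With the tool pointing down it reaches from about 350 to 850 mm from the base axis. Payload 8.1 kg.
Tool frame: the origin (TCP) lies midway between the tips of the shut fingers; the grasp point (between the pads) lies 19 mm behind it; x points along the fingers, z is the direction in which the jaws open and shut, and the axes are right-handed (so a half turn about x gives the same grasp; the last joint's range is limited). The gripper opens to 85 mm and grips with 20 to 120 N. Pads are 22 mm wide; open, the fingers measure 114 mm over their backs; the gripper's body (76 mm by 85 mm) begins 54 mm behind the grasp point. The pads swing forward as they close: fully open they stand 13 mm farther back than shut.
Start: joints at [67.013, 7.471, 85.268, -0, 87.261, -4.893], TCP at [186.325, 570.341, 231.292] pointing down, gripper open.
Joint ranges: [-169.43, 169.43], [-51.17, 129.36], [1.28, 143.12], [-76.62, 256.62], [0, 156.53], [-152.29, 152.29]. Speed limits (degrees/s): [136.94, 136.94, 159.86, 180, 180, 180].

INTERFACE

Orientations are given as [roll, pitch, yaw] about the fixed x, y, z axes, in that order (R = Rz(yaw) Ry(pitch) Rx(roll)).
In Python, from bench import r gives the robot as it stands. The module is installed in compiled form; this text tells all that it offers.
- The arm moves only by the tool servo_tool, never from a script. Its argument "commands" is a list that holds one entry, the list of rows, each a list of 7 numbers: the closure in counts, from 0 (fully open) to 255 (shut), then the shift along the tool's x, y, z in cm, then the turn, a rotation vector about the tool's x, y, z in degrees. A call has 1 to 8 rows; each row is the pose to reach, as a shift and turn from the pose commanded when the call began, along the tool's axes at that moment; what a row does not reach only later rows make up. A row lasts 1/10 s, in which the tool goes at most 50 mm and 8.59 degrees, less where a joint would pass 70% of its speed; a pose out of reach is approached as far as the arm can. A call with a gripper value outside its range is refused whole. The fingers move at their own pace and stop on an object; "force" is the grip in N (left out, the last holds). Time passes only in rows, so rows that repeat a pose let the fingers close. It gives the time, the measured TCP pose, the force and the opening at its end, in the units of the state.
- r.sense(): the state, without advancing time (a new reading comes with each control period).
- r.snapshot(name): name is "scene" or "top"; returns (picture, depth): 420x560x3 uint8, red, green, blue; 420x560 float32, mm along the optical axis (not along the pixel's ray), 0 where there is no reading.
- r.calibration(name): a dict with "fx", "fy", "cx", "cy" (pixels), "pose" (4x4, takes a point from camera to world coordinates). Camera axes: x right, y down, z forward; pixel columns grow to the right and rows downward; lengths in mm; the calibration is good to about 2 mm. A picture is of the moment at which its call begins. calibration takes no time and is no camera call.
- r.hand_in(): hands the job in, once; it reports no verdict.
The state is a dict: "time": time; "joint_pos": joint angles; "qd": joint speeds; "joint_efforts": joint torques, N m; "tool_pos": TCP position; "tcp_rot": TCP orientation; "ft_force": force on the tool from outside, world axes, zero at the start; "wrist_torque": the same for the moment, N m; "finger_gap": finger opening in mm.
Only numpy, scipy, OpenCV 4.12 (cv2) and the standard library are available. Lean on these libraries where they do the work, as an engineer would, in place of code of your own. Each camera call takes 0.05 s, during which the arm holds its last target.

## Working session

There is one attempt and no reset: what is moved stays moved. The work goes in short steps, Python scripts to look and compute and a tool call to move; the robot and the scene stay as the last step left them, time stands still between calls to the robot, and variables do not carry over. Pictures are saved under pics/ and viewed, and the job is handed in when it is done.

Besides the shell and the picture viewer there is one more tool, called as name([rows], argument=value, ...), one row to a line, values as JSON. servo_tool: Moves the arm, as the interface text tells. Its arguments: {"type":"object","properties":{"commands":{"type":"array","items":{"type":"array","items":{"type":"array","items":{"type":"number"}}}},"force":{"type":"number"}},"required":["commands"]}

```bash
mkdir -p pics
python3 - <<'E'
from bench import r
import cv2,numpy as np
s=r.sense();print(s['time'],s['tool_pos'],s['tcp_rot'],s['finger_gap'])
for n in ("scene","top"):
    p,d=r.snapshot(n);c=r.calibration(n);print(n,{k:np.round(v,3).tolist() for k,v in c.items()})
    np.savez(n+'0.npz',p=p,d=d);cv2.imwrite(f'pics/{n}0.png',cv2.resize(p[:,:,::-1],(800,600)))
E
```

```text
0.0 [186.08871727 569.80492982 230.20746901] [ 175.36684641   89.88967543 -112.72726401] 85.47564873198031
scene {'fx': 488.335, 'fy': 488.335, 'cx': 280.632, 'cy': 204.987, 'pose': [[0.723, 0.476, -0.501, 1236.915], [0.691, -0.482, 0.539, -635.51], [0.015, -0.736, -0.677, 896.3], [0.0, 0.0, 0.0, 1.0]]}
top {'fx': 386.171, 'fy': 386.171, 'cx': 278.437, 'cy': 205.548, 'pose': [[-0.016, -0.986, 0.166, 452.128], [-1.0, 0.015, -0.008, 2.793], [0.006, -0.166, -0.986, 1141.304], [0.0, 0.0, 0.0, 1.0]]}
```

View pics/scene0.png

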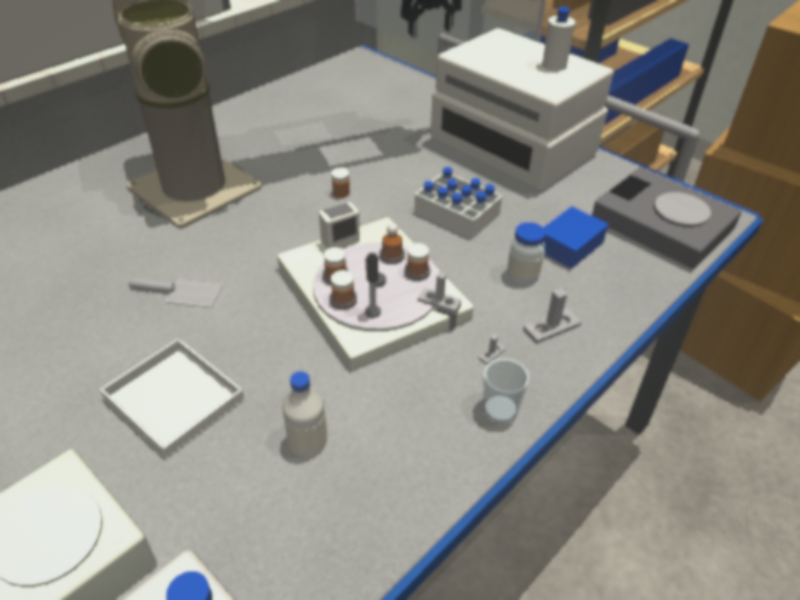

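View pics/top0.png

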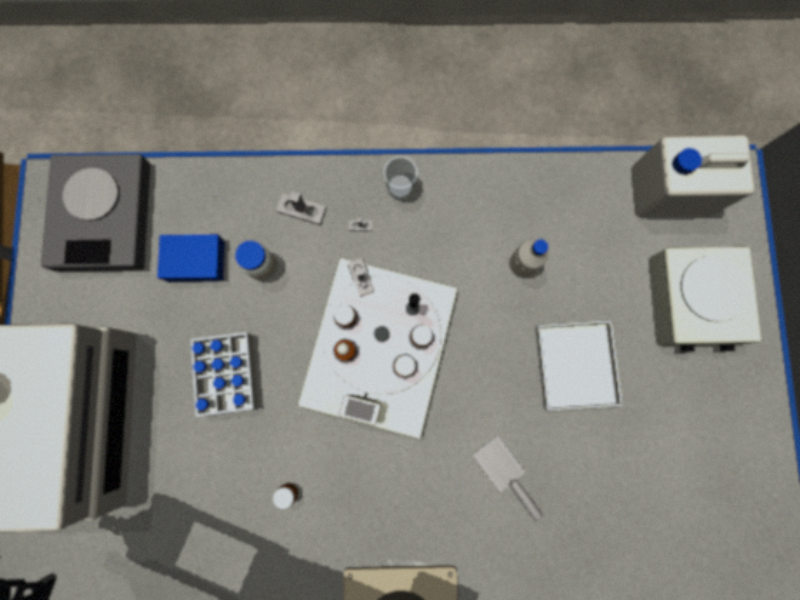

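The scene view shows the carousel at about (380,285), the tray at (170,395) and the link at (440,292). The top view shows the carousel axis at about (381,333), the reader at (360,408), the stoppered bottle at (345,350), the tray at (580,365), the link at (360,275) and the handle at (414,300). Next I'll measure these in world coordinates.

```bash
cat > h.py <<'E'
import numpy as np,cv2
from bench import r
def cloud(n,d):
    c=r.calibration(n);T=np.array(c['pose']);v,u=np.mgrid[:d.shape[0],:d.shape[1]]
    P=np.stack([(u-c['cx'])/c['fx']*d,(v-c['cy'])/c['fy']*d,d],-1)
    W=P@T[:3,:3].T+T[:3,3]; W[d<=0]=np.nan; return W
def ray(n,u,v,z):
    c=r.calibration(n);T=np.array(c['pose']);q=T[:3,:3]@np.array([(u-c['cx'])/c['fx'],(v-c['cy'])/c['fy'],1])
    return T[:3,3]+q*(z-T[2,3])/q[2]
def proj(n,p):
    c=r.calibration(n);T=np.array(c['pose']);q=T[:3,:3].T@(np.array(p)-T[:3,3])
    return np.array([c['fx']*q[0]/q[2]+c['cx'],c['fy']*q[1]/q[2]+c['cy']])
E
python3 - <<'E'
from h import *
for n in('top','scene'):
    f=np.load(n+'0.npz');p,d=f['p'],f['d'];W=cloud(n,d)
    X,Y,Z=W[...,0],W[...,1],W[...,2]
    print(n,'bench z',np.nanmedian(Z[(abs(X-450)<60)&(abs(Y+200)<30)]))
    roi=(X>280)&(X<750)&(Y>-160)&(Y<220)
    def rep(name,m):
        k,l,st,ce=cv2.connectedComponentsWithStats(m.astype(np.uint8))
        for i in range(1,k):
            if st[i,4]<6: continue
            q=W[l==i];rc=cv2.minAreaRect(q[:,:2].astype(np.float32))
            print(name,st[i,4],'px',ce[i].round(1),'med',np.nanmean(q,0).round(1),'rect',np.round(rc[0],1),np.round(rc[1],1),round(rc[2],1))
    rep('z>140',roi&(Z>140)&(Z<190)); rep('z95-140',roi&(Z>95)&(Z<=140)); rep('jars85-105',roi&(Z>88)&(Z<106))
    rep('stand',roi&(Z>31)&(Z<50))
    rep('tray',(X>300)&(X<600)&(Y<-200)&(Y>-600)&(Z>20)&(Z<34))
    rep('trayall',(X>300)&(X<600)&(Y<-200)&(Y>-600)&(Z>2.5)&(Z<34))
for n,b in(('top',(200,160,330,320)),('scene',(190,130,340,260))):
    p=np.load(n+'0.npz')['p'][b[1]:b[3],b[0]:b[2],::-1]
    k=min(800/p.shape[1],600/p.shape[0]);cv2.imwrite(f'pics/{n}crop.png',cv2.resize(p,None,fx=k,fy=k,interpolation=cv2.INTER_CUBIC))
E
```

```text
top bench z 1.0842311308358603
z>140 67 px [289.4 209.5] med [604.8 -33.3 171.2] rect [606.5 -33.4] [17.7 20.6] 89.1
z95-140 30 px [251.1 190.1] med [669.6  67.8 109.9] rect [670.7  68. ] [13.8 12.9] 17.8
z95-140 154 px [240.4 219.7] med [589.7  97.6 102.1] rect [590.2  97.4] [35.3 36.1] 87.5
z95-140 150 px [295.2 234.1] med [548.3 -49.9 101.8] rect [547.3 -50.8] [35.3 35.4] 88.1
z95-140 79 px [240.3 244.2] med [522.7  97.1 112.6] rect [523.3  95.8] [26.5 27.5] 62.8
z95-140 156 px [283.1 255.4] med [491.7 -16.4 102. ] rect [491.6 -17.4] [34.8 34.6] 89.1
z95-140 433 px [251.8 286.3] med [412.7  66.9 112.1] rect [412.9  67.7] [70.1 42.1] 74.4
jars85-105 7 px [251.9 192.9] med [664.4  66.6  96.9] rect [664.7  66.5] [ 1.5 12.2] 17.6
jars85-105 153 px [240.5 219.8] med [589.4  97.5 101.7] rect [589.8  97.4] [35.3 36.9] 87.5
jars85-105 150 px [295.  234.3] med [547.9 -49.6 101.5] rect [547.3 -50.8] [35.3 35.4] 88.1
jars85-105 101 px [241.  244.8] med [522.5  96.8  92.9] rect [523.5  98.5] [35.5 35.4] 89.6
jars85-105 149 px [283.2 255.5] med [491.5 -16.6 101.8] rect [491.6 -17.4] [34.8 34.6
[... 20801 characters left out ...]
 [ 580.  -459.3    3.3] rect [ 581.9 -456.4] [14.5 20.4] 28.0
trayall 7 px [115.1 326. ] med [ 588.7 -444.6    3.8] rect [ 588.2 -444.5] [ 3.1 15.4] 50.6
trayall 6 px [ 77.  327.8] med [ 535.5 -502.8    3.8] rect [ 534.9 -502.4] [ 3.2 11.4] 74.6
trayall 8 px [ 69.4 332.5] med [ 534.1 -519.5    3.4] rect [ 533.6 -519.8] [ 5.2 12.3] 52.3
trayall 7 px [ 78.9 333.7] med [ 551.  -507.3    3.6] rect [ 550.8 -508.1] [8.4 5.4] 14.0
trayall 7 px [ 91.6 333.3] med [ 568.5 -488.3    3.1] rect [ 569.  -488.6] [14.9  2.9] 2.6
trayall 9 px [ 97.  336.6] med [ 583.7 -484.6    3.4] rect [ 582.9 -484. ] [ 4.3 12.7] 59.9
trayall 6 px [ 85.8 344.8] med [ 584.3 -510.7    3. ] rect [ 583.7 -510. ] [3.8 8.3] 62.7
```

View pics/topcrop.png

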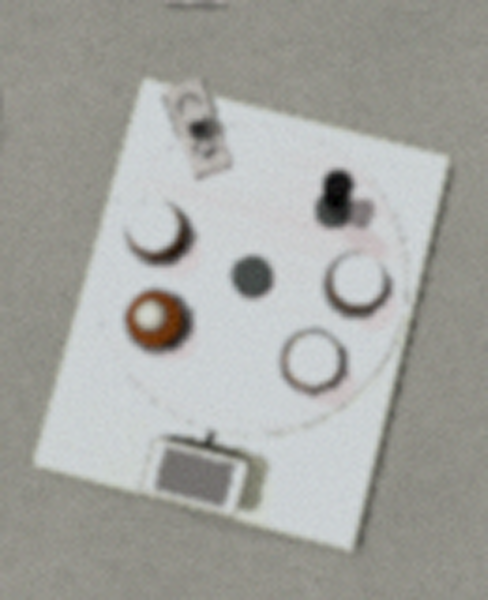

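View pics/scenecrop.png

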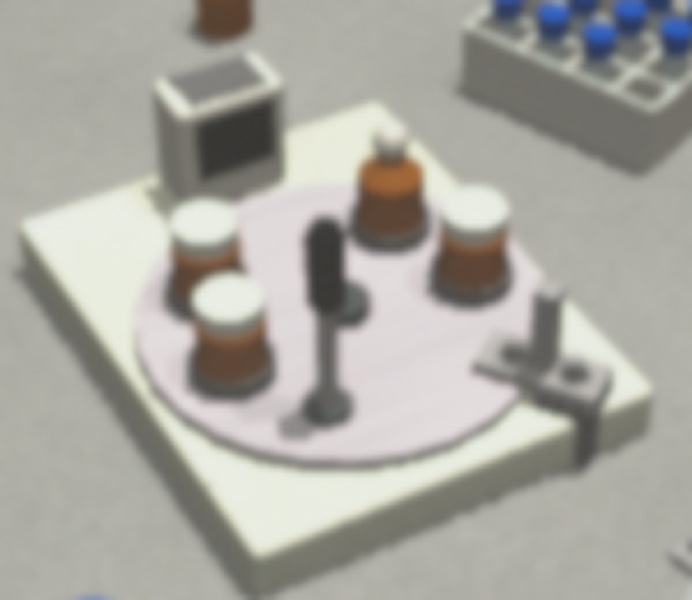

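The views agree. The carousel axis is at about (557,28) with yaw −15.5°. The handle is at (608,−33.5), the link bar at (671,68.7) and the tray centre at (490,−367). The bottle is 50° short of the reader, so the turn is +50° counter-clockwise. Next, a move helper.

```bash
cat >> h.py <<'E'
from scipy.spatial.transform import Rotation as Ro
def goal(x,y,z,jaw):
    a=np.radians(jaw);zx=np.array([np.cos(a),np.sin(a),0]);xx=np.array([0,0,-1.]);return np.array([x,y,z]),np.stack([xx,np.cross(zx,xx),zx],1)
def to(x,y,z,jaw):
    s=r.sense();R=Ro.from_euler('xyz',s['tcp_rot'],degrees=True).as_matrix();p,G=goal(x,y,z,jaw)
    print('goal',(x,y,z,jaw),'shift cm',(R.T@(p-s['tool_pos'])/10).round(2),'rotvec',Ro.from_matrix(R.T@G).as_rotvec(degrees=True).round(2))
def st():
    s=r.sense();R=Ro.from_euler('xyz',s['tcp_rot'],degrees=True).as_matrix()
    print(round(s['time'],2),'tcp',s['tool_pos'].round(1) if hasattr(s['tool_pos'],'round') else s['tool_pos'],'jaw',np.degrees(np.arctan2(R[1,2],R[0,2])).round(2),'q',np.round(s['joint_pos'],1),'F',np.round(s['ft_force'],2),'gap',round(s['finger_gap'],1));print(R.round(3))
E
python3 - <<'E'
from h import *
st()
for j in(109.5,-70.5): to(671,68.7,180,j); to(671,68.7,230,j)
E
```

```text
0.1 tcp [186.1 569.9 230.3] jaw 71.91 q [67.   7.5 85.3  0.  87.3 -4.9] F [ 0.23  0.22 -0.41] gap 85.1
[[-0.001 -0.951  0.311]
 [-0.002  0.311  0.951]
 [-1.     0.    -0.002]]
goal (671, 68.7, 180, 109.5) shift cm [  5.08 -61.66 -32.57] rotvec [-37.59  -0.09  -0.04]
goal (671, 68.7, 230, 109.5) shift cm [  0.08 -61.66 -32.58] rotvec [-37.59  -0.09  -0.04]
goal (671, 68.7, 180, -70.5) shift cm [  5.08 -61.66 -32.57] rotvec [ 1.4241e+02 -5.0000e-02  1.2000e-01]
goal (671, 68.7, 230, -70.5) shift cm [  0.08 -61.66 -32.58] rotvec [ 1.4241e+02 -5.0000e-02  1.2000e-01]
```

servo_tool([
  [[0,0,-61.7,-32.6,52.4,0,0],[0,0,-61.7,-32.6,52.4,0,0],[0,0,-61.7,-32.6,52.4,0,0],[0,0,-61.7,-32.6,52.4,0,0],[0,0,-61.7,-32.6,52.4,0,0],[0,0,-61.7,-32.6,52.4,0,0],[0,0,-61.7,-32.6,52.4,0,0],[0,0,-61.7,-32.6,52.4,0,0]],
], force=40)

```text
time: 0.9
tool_pos: [465.3, 281.1, 231.0]
tcp_rot: [173.5, 90.0, -167.1]
ft_force: [1.0, 1.7, 0.5]
finger_gap: 85.5
```

```bash
python3 -c "
from h import *
st();to(671,68.7,150,19.5)"
```

```text
0.9 tcp [465.3 281.1 231. ] jaw 19.46 q [25.7 -1.2 94.3  0.  86.9  6.3] F [1.02 1.69 0.52] gap 85.5
[[-0.    -0.333  0.943]
 [-0.     0.943  0.333]
 [-1.     0.    -0.   ]]
goal (671, 68.7, 150, 19.5) shift cm [  8.09 -26.88  12.32] rotvec [-0.04 -0.02 -0.  ]
```

servo_tool([
  [[0,5,-26.9,12.3,0,0,0],[0,5,-26.9,12.3,0,0,0],[0,5,-26.9,12.3,0,0,0],[0,5,-26.9,12.3,0,0,0],[0,5,-26.9,12.3,0,0,0],[0,5,-26.9,12.3,0,0,0],[0,8,-26.9,12.3,0,0,0],[0,8,-26.9,12.3,0,0,0]],
])

```text
time: 1.7
tool_pos: [667.5, 68.8, 145.2]
tcp_rot: [161.3, 89.5, -179.3]
ft_force: [-1.4, 0.9, -1.5]
finger_gap: 85.4
```

```bash
python3 -c "
from h import *
st();to(671,68.7,74,19.5)
for n in('scene','top'):
    p,d=r.snapshot(n);u,v=proj(n,(671,68.7,110)).astype(int);c=p[v-45:v+45,u-60:u+60,::-1];cv2.imwrite(f'pics/{n}1.png',cv2.resize(c,None,fx=5,fy=5,interpolation=cv2.INTER_CUBIC))
"
```

```text
1.7 tcp [667.5  68.8 145.2] jaw 19.37 q [  1.5  21.7  77.7   0.   81.1 -17.9] F [-1.39  0.86 -1.48] gap 85.4
[[-0.009 -0.332  0.943]
 [-0.     0.943  0.332]
 [-1.     0.003 -0.009]]
goal (671, 68.7, 74, 19.5) shift cm [ 7.11 -0.14  0.39] rotvec [-0.13 -0.51 -0.17]
```

View pics/scene1.png

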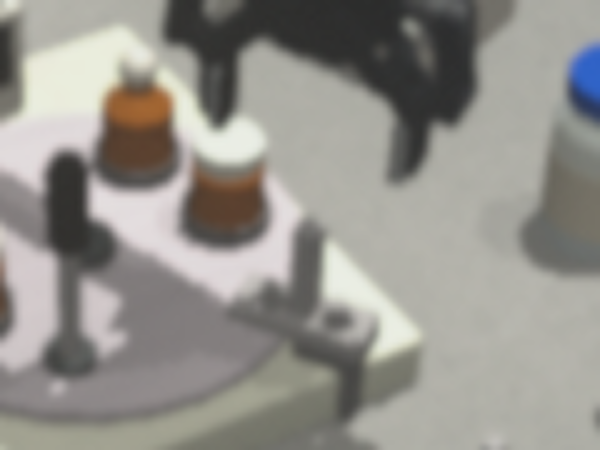

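View pics/top1.png

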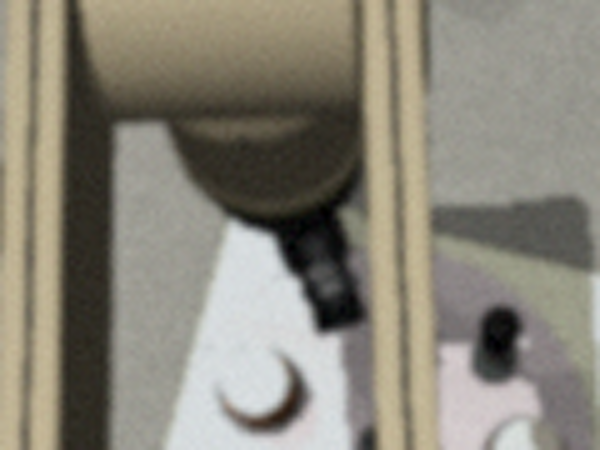

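The scene crop shows the open fingers at (215,110) and (405,170), centred above the bar top at (308,230). Descending.

```bash
python3 -c "
from h import *
st();to(671,68.7,73,19.5)"
```

```text
1.8 tcp [668.8  70.7 150. ] jaw 19.51 q [  1.7  21.4  77.5   0.   81.3 -17.9] F [ 0.07  0.52 -0.26] gap 85.4
[[-0.004 -0.334  0.943]
 [ 0.     0.943  0.334]
 [-1.     0.001 -0.003]]
goal (671, 68.7, 73, 19.5) shift cm [ 7.7  -0.28  0.16] rotvec [ 0.01 -0.2  -0.08]
```

servo_tool([
  [[0,2.5,-0.1,0.1,0,0,0],[0,5,-0.1,0.1,0,0,0],[0,6.5,-0.1,0.1,0,0,0],[0,7.6,-0.1,0.1,0,0,0],[0,7.6,-0.1,0.1,0,0,0],[0,7.6,-0.1,0.1,0,0,0]],
])

```text
time: 2.4
tool_pos: [672.0, 70.1, 76.5]
tcp_rot: [-15.9, 89.9, 3.7]
ft_force: [0.3, 0.8, 1.2]
finger_gap: 85.6
```

```bash
python3 -c "
from h import *
st();to(671,68.7,73,19.5)
for n in('scene',):
    p,d=r.snapshot(n);u,v=proj(n,(671,68.7,110)).astype(int);c=p[v-45:v+45,u-60:u+60,::-1];cv2.imwrite(f'pics/{n}2.png',cv2.resize(c,None,fx=5,fy=5,interpolation=cv2.INTER_CUBIC))
"
```

```text
2.4 tcp [672.   70.1  76.5] jaw 19.53 q [  1.6  25.3  80.6   0.   74.1 -17.9] F [0.32 0.78 1.2 ] gap 85.6
[[ 0.001 -0.334  0.942]
 [ 0.     0.942  0.334]
 [-1.    -0.     0.001]]
goal (671, 68.7, 73, 19.5) shift cm [ 0.35 -0.1  -0.14] rotvec [0.03 0.07 0.02]
```

View pics/scene2.png

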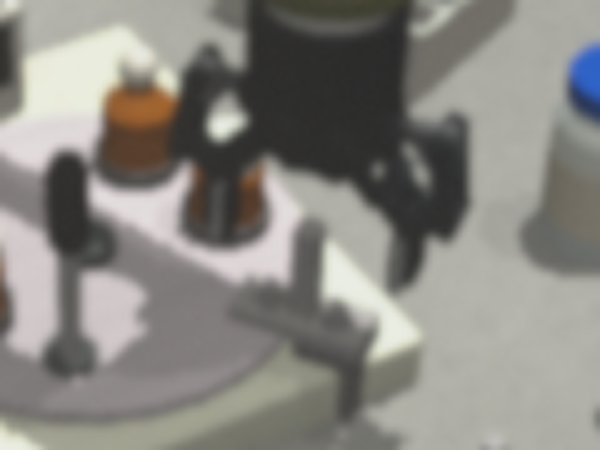

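servo_tool([
  [[120,0.3,0,-0.05,0,0,0],[255,0.3,0,-0.05,0,0,0],[255,0.3,0,-0.05,0,0,0],[255,0.3,0,-0.05,0,0,0],[255,0.3,0,-0.05,0,0,0],[255,0.3,0,-0.05,0,0,0],[255,0.3,0,-0.05,0,0,0],[255,0.3,0,-0.05,0,0,0]],
], force=40)

```text
time: 3.25
tool_pos: [671.2, 69.6, 72.5]
tcp_rot: [-22.1, 90.0, -2.6]
ft_force: [0.3, -0.8, 2.2]
finger_gap: 13.4
```

```bash
python3 -c "
from h import *
st()"
```

```text
3.25 tcp [671.2  69.6  72.5] jaw 19.5 q [  1.6  25.5  80.8  -0.   73.7 -17.9] F [ 0.35 -0.8   2.23] gap 13.4
[[ 0.    -0.334  0.943]
 [-0.     0.943  0.334]
 [-1.    -0.     0.   ]]
```

servo_tool([
  [[255,-0.7,0,0,0,0,0],[255,-1.5,0,0,0,0,0],[255,-2.5,0,0,0,0,0],[255,-4,0,0,0,0,0],[255,-6,0,0,0,0,0],[255,-9,0,0,0,0,0],[255,-12,0,0,0,0,0],[255,-14,0,0,0,0,0]],
])

```text
time: 4.05
tool_pos: [672.1, 69.7, 216.9]
tcp_rot: [-18.1, 89.7, 1.4]
ft_force: [-0.6, 0.7, -0.2]
finger_gap: 13.7
```

```bash
python3 -c "
from h import *
st();to(490,-367,212,19.5);to(490,-367,120,-16)
for n in('scene',):
    p,d=r.snapshot(n);u,v=proj(n,(671,68.7,160)).astype(int);c=p[v-45:v+45,u-60:u+60,::-1];cv2.imwrite(f'pics/{n}3.png',cv2.resize(c,None,fx=5,fy=5,interpolation=cv2.INTER_CUBIC))
"
```

```text
4.05 tcp [672.1  69.7 216.9] jaw 19.51 q [  1.6  19.3  73.1  -0.   87.3 -17.9] F [-0.58  0.68 -0.15] gap 13.7
[[ 0.004 -0.334  0.943]
 [ 0.     0.943  0.334]
 [-1.    -0.001  0.004]]
goal (490, -367, 212, 19.5) shift cm [  0.41 -35.08 -31.75] rotvec [0.01 0.24 0.08]
goal (490, -367, 120, -16) shift cm [  9.61 -35.06 -31.79] rotvec [35.51  0.26  0.  ]
```

View pics/scene3.png

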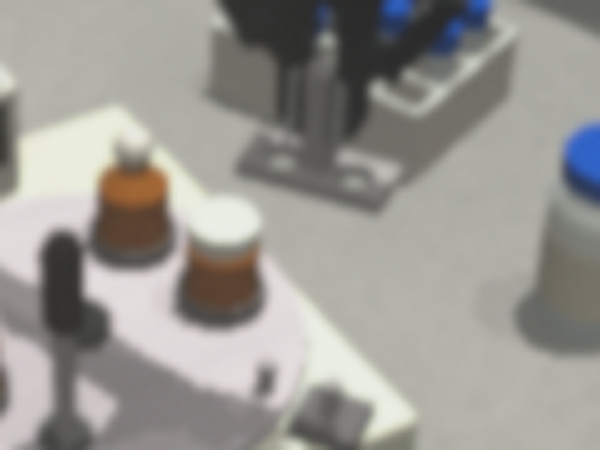

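The link hangs in the jaws at (320,170) and both pegs are free. I'll raise it over the handle and carry it to the tray.

servo_tool([
  [[255,-3,0,0,0,0,0],[255,-4.5,-2,-2,0,0,0],[255,-4.5,-5.3,-4.8,3,0,0],[255,-4.5,-8.5,-7.7,6,0,0],[255,-4.5,-12,-11,9,0,0],[255,-4.5,-15.5,-14,12,0,0],[255,-4.5,-19,-17,15,0,0],[255,-4.5,-22,-20,16.5,0,0]],
])

```text
time: 4.9
tool_pos: [555.0, -206.4, 257.7]
tcp_rot: [-42.1, 90.0, -39.3]
ft_force: [-0.1, 0.2, -0.6]
finger_gap: 13.5
```

```bash
python3 -c "
from h import *
st();to(490,-367,140,3)"
```

```text
4.9 tcp [ 555.  -206.4  257.7] jaw 2.87 q [-25.4   5.7  84.5  -0.   89.8 -28.2] F [-0.15  0.18 -0.64] gap 13.5
[[ 0.001 -0.05   0.999]
 [-0.     0.999  0.05 ]
 [-1.    -0.001  0.001]]
goal (490, -367, 140, 3) shift cm [ 11.77 -15.71  -7.3 ] rotvec [-0.13  0.03  0.03]
```

servo_tool([
  [[255,0,-4,-1.9,0,0,0],[255,0,-8,-3.7,0,0,0],[255,2,-12,-5.5,0,0,0],[255,5,-15,-7,0,0,0],[255,8.5,-15.7,-7.3,0,0,0],[255,11.7,-15.7,-7.3,0,0,0],[255,13.5,-15.7,-7.3,0,0,0],[255,13.5,-15.7,-7.3,0,0,0]],
])

```text
time: 5.7
tool_pos: [489.1, -363.6, 118.5]
tcp_rot: [135.7, 89.6, 138.7]
ft_force: [0.3, 0.5, -0.9]
finger_gap: 13.7
```

```bash
python3 -c "
from h import *
p,d=r.snapshot('scene');u,v=proj('scene',(490,-367,40)).astype(int);c=p[v-60:v+60,u-80:u+80,::-1];cv2.imwrite(f'pics/scene4.png',cv2.resize(c,None,fx=5,fy=5,interpolation=cv2.INTER_CUBIC))
st();to(490,-367,32,3)"
```

```text
5.75 tcp [ 490.3 -364.4  121. ] jaw 3.0 q [-41.4  13.6  90.1   0.   76.5 -44.4] F [-0.48 -0.32 -0.98] gap 13.3
[[-0.002 -0.052  0.999]
 [ 0.002  0.999  0.052]
 [-1.     0.002 -0.002]]
goal (490, -367, 32, 3) shift cm [ 8.9  -0.28 -0.02] rotvec [-0.   -0.13 -0.13]
```

View pics/scene4.png

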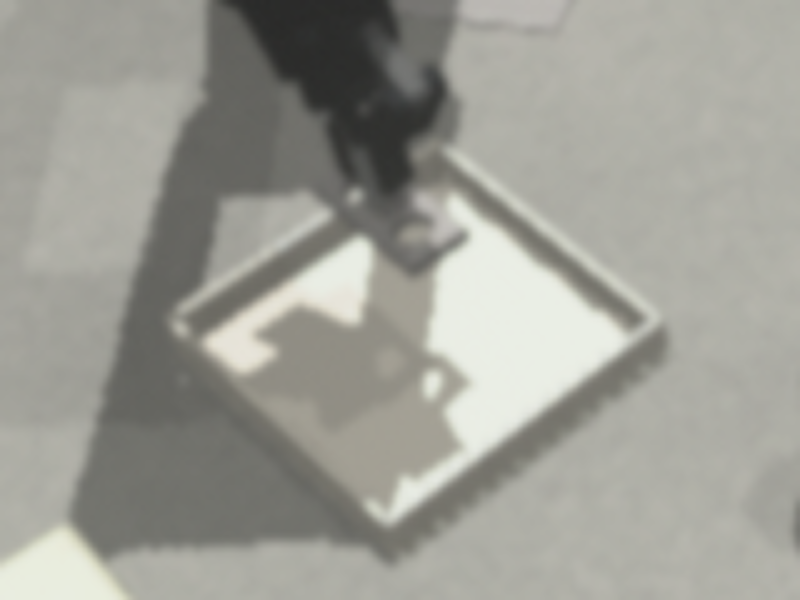

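The link is over the tray, which spans roughly (170–660, 150–540) in the crop. Lowering it now.

servo_tool([
  [[255,3,-0.2,0,0,0,0],[255,6,-0.2,0,0,0,0],[255,7.5,-0.2,0,0,0,0],[255,8.3,-0.2,0,0,0,0],[255,8.6,-0.2,0,0,0,0],[255,8.8,-0.2,0,0,0,0],[255,8.9,-0.2,0,0,0,0],[255,8.9,-0.2,0,0,0,0]],
])

```text
time: 6.55
tool_pos: [492.0, -367.6, 34.3]
tcp_rot: [-44.1, 89.9, -41.1]
ft_force: [0.8, -0.4, -0.5]
finger_gap: 13.4
```

```bash
python3 -c "
from h import *
st()"
```

```text
6.55 tcp [ 492.  -367.6   34.3] jaw 3.01 q [-41.6  19.4  92.9   0.   67.6 -44.6] F [ 0.84 -0.43 -0.52] gap 13.4
[[ 0.001 -0.052  0.999]
 [-0.001  0.999  0.052]
 [-1.    -0.001  0.001]]
```

servo_tool([
  [[255,0.1,0,0,0,0,0],[255,0.2,0,0,0,0,0],[255,0.25,0,0,0,0,0],[255,0.3,0,0,0,0,0]],
])

```text
time: 6.95
tool_pos: [491.4, -367.2, 30.5]
tcp_rot: [-167.6, 90.0, -164.6]
ft_force: [-3.1, 2.1, 3.9]
finger_gap: 13.3
```

```bash
python3 -c "
from h import *
st()"
```

```text
6.95 tcp [ 491.4 -367.2   30.5] jaw 3.01 q [-41.6  19.7  93.   -0.   67.3 -44.6] F [-3.12  2.06  3.94] gap 13.3
[[-0.    -0.052  0.999]
 [-0.     0.999  0.052]
 [-1.    -0.    -0.   ]]
```

servo_tool([
  [[200,0,0,0,0,0,0],[180,0,0,0,0,0,0],[120,0,0,0,0,0,0],[60,0,0,0,0,0,0],[0,0,0,0,0,0,0],[0,0,0,0,0,0,0],[0,0,0,0,0,0,0],[0,0,0,0,0,0,0]],
])

```text
time: 7.75
tool_pos: [491.4, -367.2, 30.3]
tcp_rot: [169.1, 90.0, 172.1]
ft_force: [-0.5, 0.1, -0.1]
finger_gap: 85.2
```

servo_tool([
  [[0,-2,0,0,0,0,0],[0,-5,0,0,0,0,0],[0,-8,0,0,0,0,0],[0,-12,0,0,0,0,0],[0,-16,0,0,0,0,0],[0,-20,0,0,0,0,0],[0,-23,0,0,0,0,0],[0,-23,0,0,0,0,0]],
])

```text
time: 8.55
tool_pos: [493.4, -368.9, 267.1]
tcp_rot: [-44.6, 89.4, -41.5]
ft_force: [1.4, -0.5, 0.2]
finger_gap: 85.4
```

```bash
python3 -c "
from h import *
p,d=r.snapshot('scene');cv2.imwrite('pics/scene5.png',cv2.resize(p[100:360,:350,::-1],None,fx=2.2,fy=2.2))
st()
W=cloud('scene',d)
for nm,c,zz in(('handle',(608,-34),(140,190)),('linkbar',(490,-367),(50,85))):
    m=(np.hypot(W[...,0]-c[0],W[...,1]-c[1])<45)&(W[...,2]>zz[0])&(W[...,2]<zz[1]);q=W[m];print(nm,len(q),np.mean(q,0).round(1))
for j in (39.5,-50.5,0,-70): to(608,-33.5,240,j)"
```

```text
8.6 tcp [ 492.6 -368.2  263.9] jaw 3.01 q [-41.6   8.8  80.4  -0.   90.4 -44.6] F [-0.16  0.28 -0.53] gap 85.6
[[ 0.005 -0.052  0.999]
 [-0.004  0.999  0.052]
 [-1.    -0.004  0.004]]
handle 138 [611.  -34.7 162.2]
linkbar 80 [ 494.8 -365.3   62.7]
goal (608, -33.5, 240, 39.5) shift cm [ 2.3  32.83 13.27] rotvec [-36.49   0.16   0.31]
goal (608, -33.5, 240, -50.5) shift cm [ 2.3  32.83 13.27] rotvec [53.51  0.34  0.11]
goal (608, -33.5, 240, 0) shift cm [ 2.3  32.83 13.27] rotvec [3.01 0.25 0.24]
goal (608, -33.5, 240, -70) shift cm [ 2.3  32.83 13.27] rotvec [7.301e+01 3.700e-01 5.000e-02]
```

View pics/scene5.png

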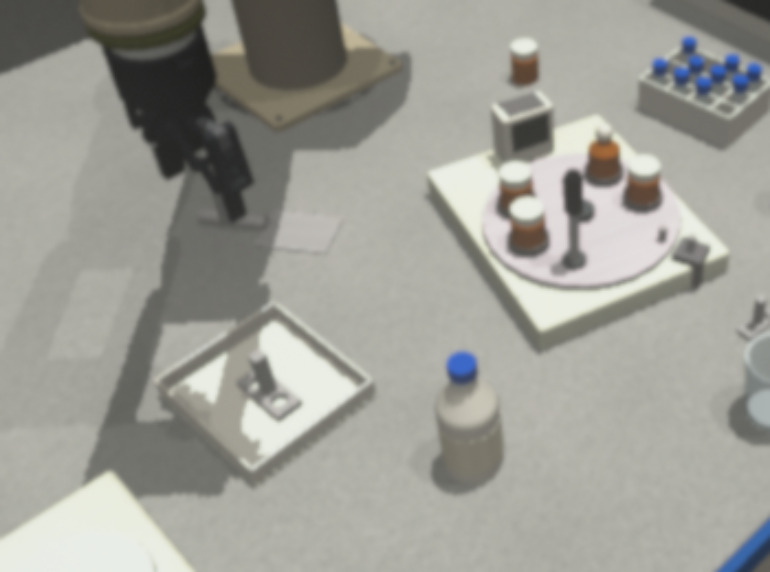

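The link stands in the tray at (265,385), released. All jars are standing. Now I'll go above the handle with the jaws tangential to its circle.

servo_tool([
  [[0,0,5,2,-6,0,0],[0,0,9.5,4,-12,0,0],[0,0,14,5.7,-18,0,0],[0,0,18.5,7.5,-24,0,0],[0,0,23,9.3,-30,0,0],[0,0,27,11,-36.5,0,0],[0,0,31,12.6,-36.5,0,0],[0,0,32.8,13.2,-36.5,0,0]],
])

```text
time: 9.4
tool_pos: [605.9, -28.8, 258.1]
tcp_rot: [111.5, 89.8, 151.2]
ft_force: [-0.1, 0.0, -0.2]
finger_gap: 85.3
```

servo_tool([
  [[0,2,0,0,0,0,0],[0,2,0,0,0,0,0],[0,2,0,0,0,0,0]],
])

```text
time: 9.7
tool_pos: [604.9, -32.7, 238.5]
tcp_rot: [134.9, 89.8, 174.4]
ft_force: [1.1, 0.2, 0.3]
finger_gap: 85.5
```

```bash
python3 -c "
from h import *
p,d=r.snapshot('scene');c=p[95:225,190:340,::-1];cv2.imwrite('pics/scene6.png',cv2.resize(c,None,fx=4.5,fy=4.5,interpolation=cv2.INTER_CUBIC))
st();to(608,-33.5,138,39.5)"
```

```text
9.75 tcp [605.5 -33.1 239.7] jaw 39.47 q [ -8.    8.4  83.4  -0.   88.3 -47.4] F [-0.46 -0.32  0.52] gap 85.3
[[-0.002 -0.636  0.772]
 [ 0.     0.772  0.636]
 [-1.     0.001 -0.001]]
goal (608, -33.5, 138, 39.5) shift cm [10.17 -0.2   0.18] rotvec [-0.03 -0.07 -0.06]
```

View pics/scene6.png

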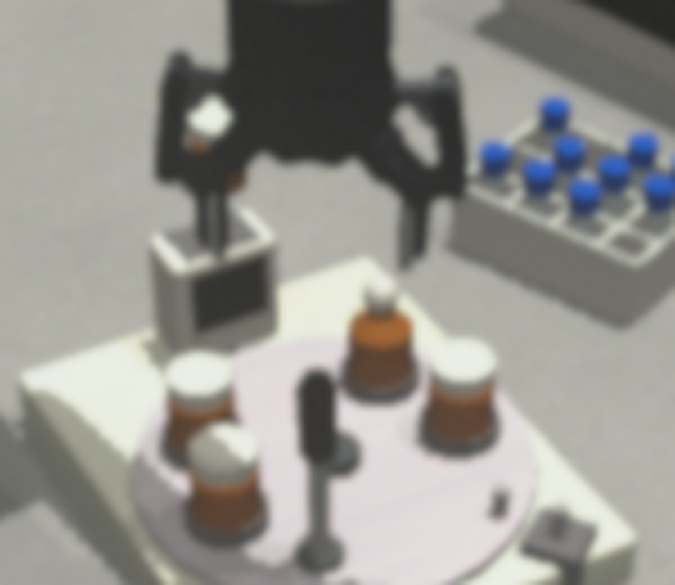

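The fingers at (212,250) and (410,260) straddle the post at (318,385). Descending and gripping.

servo_tool([
  [[0,3,-0.1,0.1,0,0,0],[0,6,-0.1,0.1,0,0,0],[0,8.5,-0.1,0.1,0,0,0],[0,10.2,-0.1,0.1,0,0,0],[0,10.2,-0.1,0.1,0,0,0],[0,10.2,-0.1,0.1,0,0,0],[0,10.2,-0.1,0.1,0,0,0]],
])

```text
time: 10.45
tool_pos: [608.6, -33.4, 140.5]
tcp_rot: [-47.8, 89.8, -8.4]
ft_force: [-0.4, 0.7, 0.3]
finger_gap: 85.0
```

servo_tool([
  [[80,0,0,0,0,0,0],[140,0,0,0,0,0,0],[255,0,0,0,0,0,0],[255,0,0,0,0,0,0],[255,0,0,0,0,0,0],[255,0,0,0,0,0,0],[255,0,0,0,0,0,0],[255,0,0,0,0,0,0]],
], force=30)

```text
time: 11.25
tool_pos: [607.6, -32.7, 138.6]
tcp_rot: [-33.4, 90.0, 6.1]
ft_force: [-0.5, 1.0, 3.2]
finger_gap: 20.6
```

```bash
python3 -c "
from h import *
st()
p,d=r.snapshot('scene');c=p[95:225,190:340,::-1];cv2.imwrite('pics/scene7.png',cv2.resize(c,None,fx=4.5,fy=4.5,interpolation=cv2.INTER_CUBIC))
a=np.array([557,28.])
# arc rows in tool axes at start (jaw 39.5): y=radial-ish
_,G=goal(0,0,0,39.5)
for t in np.arange(2.5,51,2.5):
    f=lambda q:80*np.array([np.cos(np.radians(q)),np.sin(np.radians(q)),0])
    print(t,(G.T@(f(-50.5+t)-f(-50.5))/10).round(2))
"
```

```text
11.25 tcp [607.6 -32.7 138.6] jaw 39.51 q [ -7.9  12.2  89.9   0.   78.  -47.4] F [-0.5   1.01  3.15] gap 20.6
[[ 0.    -0.636  0.772]
 [ 0.     0.772  0.636]
 [-1.    -0.     0.   ]]
2.5 [0.   0.01 0.35]
5.0 [0.   0.03 0.7 ]
7.5 [0.   0.07 1.04]
10.0 [0.   0.12 1.39]
12.5 [0.   0.19 1.73]
15.0 [0.   0.27 2.07]
17.5 [0.   0.37 2.41]
20.0 [0.   0.48 2.74]
22.5 [0.   0.61 3.06]
25.0 [0.   0.75 3.38]
27.5 [0.   0.9  3.69]
30.0 [0.   1.07 4.  ]
32.5 [0.   1.25 4.3 ]
35.0 [0.   1.45 4.59]
37.5 [0.   1.65 4.87]
40.0 [0.   1.87 5.14]
42.5 [0.  2.1 5.4]
45.0 [0.   2.34 5.66]
47.5 [0.  2.6 5.9]
50.0 [0.   2.86 6.13]
```

View pics/scene7.png

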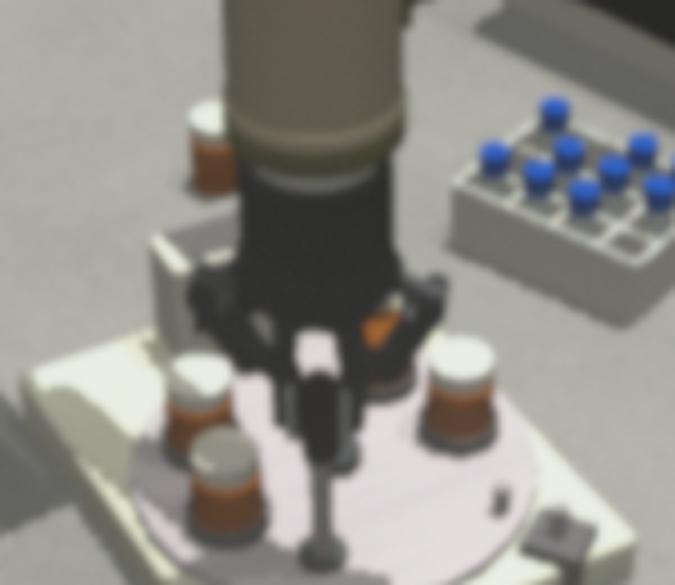

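servo_tool([
  [[255,0,0.0,0.17,-1.25,0,0],[255,0,0.02,0.52,-3.75,0,0],[255,0,0.05,0.87,-6.25,0,0],[255,0,0.1,1.22,-8.75,0,0],[255,0,0.16,1.56,-11.25,0,0],[255,0,0.23,1.9,-13.75,0,0],[255,0,0.32,2.24,-16.25,0,0],[255,0,0.48,2.74,-20,0,0]],
])

```text
time: 12.1
tool_pos: [625.4, -11.5, 138.6]
tcp_rot: [114.2, 90.0, 173.9]
ft_force: [-4.3, 1.5, 6.6]
finger_gap: 20.7
```

servo_tool([
  [[255,0,0.01,0.35,-2.5,0,0],[255,0,0.03,0.7,-5,0,0],[255,0,0.07,1.04,-7.5,0,0],[255,0,0.12,1.39,-10,0,0],[255,0,0.19,1.73,-12.5,0,0],[255,0,0.27,2.07,-15,0,0],[255,0,0.37,2.41,-17.5,0,0],[255,0,0.48,2.74,-20,0,0]],
])

```text
time: 12.9
tool_pos: [634.9, 14.4, 138.5]
tcp_rot: [113.3, 89.9, -167.0]
ft_force: [-5.2, -0.7, 6.8]
finger_gap: 20.7
```

servo_tool([
  [[255,0,0.01,0.35,-2.5,0,0],[255,0,0.03,0.7,-5,0,0],[255,0,0.05,0.9,-6.5,0,0],[255,0,0.08,1.1,-8,0,0],[255,0,0.1,1.25,-9,0,0],[255,0,0.12,1.39,-10,0,0],[255,0,0.12,1.39,-10,0,0],[255,0,0.12,1.39,-10,0,0]],
])

```text
time: 13.7
tool_pos: [636.2, 28.0, 138.5]
tcp_rot: [117.7, 89.9, -152.7]
ft_force: [-5.5, -0.6, 6.3]
finger_gap: 21.2
```

```bash
python3 -c "
from h import *
st()
for n in('scene','top'):
    p,d=r.snapshot(n);np.savez(n+'8.npz',p=p,d=d)
    W=cloud(n,d)
    u,v=proj(n,(540,28,60)).astype(int);c=p[v-65:v+65,u-80:u+80,::-1];cv2.imwrite(f'pics/{n}8.png',cv2.resize(c,None,fx=4.5,fy=4.5,interpolation=cv2.INTER_CUBIC))
    print(n,proj(n,(481.8,48.8,123)))
"
```

```text
13.7 tcp [636.2  28.  138.5] jaw 89.57 q [ -2.1  16.5  84.8  -0.   78.8 -91.6] F [-5.47 -0.58  6.27] gap 21.2
[[-0.001 -1.     0.008]
 [-0.001  0.008  1.   ]
 [-1.     0.001 -0.001]]
scene [248.26011913 158.67205462]
top [258.39074261 259.33707723]
```

View pics/scene8.png

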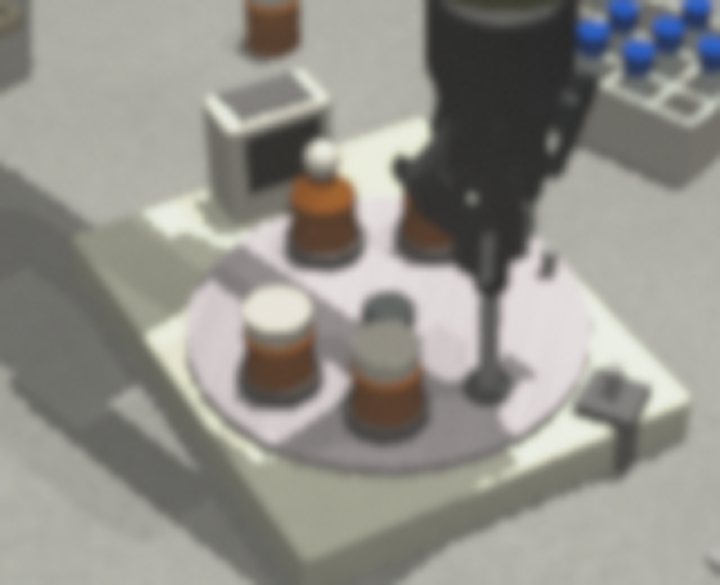

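View pics/top8.png

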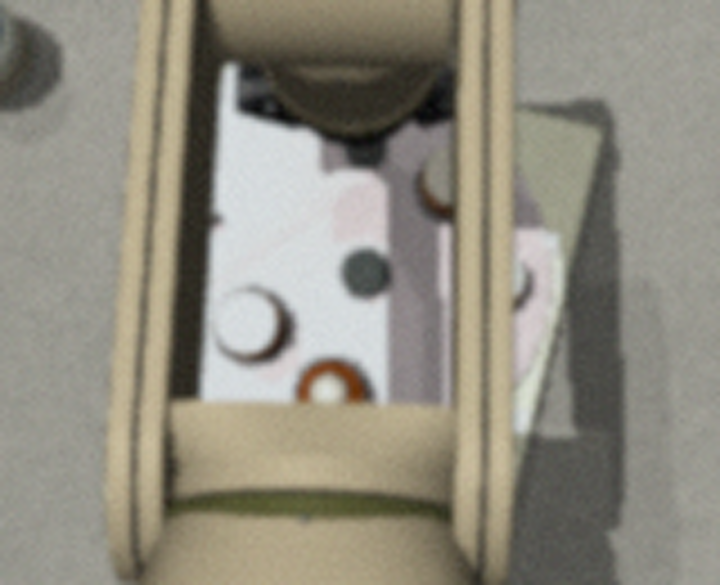

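The scene crop shows the stoppered bottle at (322,215) in front of the reader window and every jar standing. Now I'll measure the offset.

Run:
```python
from h import *
for n,off in(('scene','8'),('scene','0'),('top','0'),('top','8')):
    f=np.load(n+off+'.npz');W=cloud(n,f['d']);Z=W[...,2];hsv=cv2.cvtColor(f['p'],cv2.COLOR_RGB2HSV)
    c=(482,48) if off=='8' else (524,97)
    m=(np.hypot(W[...,0]-c[0],W[...,1]-c[1])<40)&(Z>112)&(Z<130);q=W[m]
    print(n,off,'stopper',len(q),q.mean(0).round(1), np.argwhere(m).mean(0).round(1)[::-1], 'ray z112',ray(n,*np.argwhere(m).mean(0)[::-1],114).round(1))
    m=(W[...,0]>420)&(W[...,0]<650)&(abs(W[...,1]-28)<120)&(Z>97)&(Z<106)
    if n=='scene':
        k,l,s,ce=cv2.connectedComponentsWithStats(m.astype(np.uint8))
        for i in range(1,k):
            if s[i,4]>60: print('  cap',s[i,4],W[l==i].mean(0).round(1))
```

```text
scene 8 stopper 50 [484.3  49.1 119.5] [249.1 160.1] ray z112 [479.  54. 114.]
  cap 66 [431.1  65.5 101.6]
  cap 144 [550.1 -47.8 101.9]
  cap 145 [611.9 -26.4 102.1]
scene 0 stopper 47 [526.9  99.  119.4] [274.1 158.9] ray z112 [522.  104.1 114. ]
  cap 66 [431.1  67.  101.8]
  cap 125 [590.9 100.1 102.3]
  cap 126 [493.5 -14.3 102.3]
  cap 142 [549.5 -47.6 102. ]
top 0 stopper 52 [523.9  98.1 120.6] [239.6 243.5] ray z112 [524.4  98.7 114. ]
top 8 stopper 42 [483.2  48.6 120.7] [258.5 258.8] ray z112 [483.4  48.9 114. ]
```

servo_tool([
  [[255,0,0,0,0,0,0],[255,0,0,0,0,0,0],[255,0,0,0,0,0,0],[255,0,0,0,0,0,0],[255,0,0,0,0,0,0]],
])

```text
time: 14.3
tool_pos: [636.2, 28.0, 138.5]
tcp_rot: [115.1, 89.9, -155.4]
ft_force: [-5.4, -0.9, 6.1]
finger_gap: 20.8
```

Run:
```python
from h import *
st();p,d=r.snapshot('scene');W=cloud('scene',d);Z=W[...,2]
for c,a,b in(((482,48),112,130),((491,-367),50,85),((549.5,-47.6),97,106)):
    m=(np.hypot(W[...,0]-c[0],W[...,1]-c[1])<40)&(Z>a)&(Z<b);print(m.sum(),W[m].mean(0).round(1))
r.hand_in();print(r.sense()['time'],r.sense()['ft_force'])
```

```text
14.3 tcp [636.2  28.  138.5] jaw 89.56 q [ -2.1  16.5  84.8  -0.   78.8 -91.6] F [-5.37 -0.87  6.08] gap 20.8
[[-0.001 -1.     0.008]
 [-0.001  0.008  1.   ]
 [-1.     0.001 -0.001]]
50 [483.9  49.5 119.1]
81 [ 495.1 -365.3   62.8]
139 [549.5 -47.7 102. ]
the job is handed in; nothing more can be done
the job is handed in; nothing more can be done
```

I handed the job in at about 14.3 s, with the gripper still holding the carousel handle. No verdict is reported.

**What I did:** I lifted the middle-sized link straight up off its pegs and set it down released near the centre of the tray. Then I gripped the handle post and turned the carousel 50° counter-clockwise, which brought the stoppered bottle in front of the reader window.

**Last checks:**
- **Bottle:** its stopper measured about 1.5 mm from the computed read spot in the top view and about 2 mm in the scene view. The limit is 11 mm.
- **Turntable:** a jar cap and the arm's measured position did not shift over the last 0.6 s.
- **Grip:** the fingers were holding the 22 mm sleeve (measured opening 20.8 mm). The wrist read about 5.4 N sideways and 6.1 N upward, probably because the commanded arc did not quite match the handle's circle. I left it because it is far below the limits.
- **Link:** standing in the tray, unmoved since release.
- **Jars:** all standing in the last picture.
- **Bystanders:** I did not re-measure the two bystander bottles, but nothing touched them on the way.

No check failed. The two cameras disagreed by 1 to 3 mm at most.

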